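Fit the collar on the spindle and present it tilted

ROBOT

A 7-joint arm with a two-finger parallel gripper is mounted at the origin on a cart in front of the work surface, level with it; the furniture and walls round the work are solid. World frame = base frame: x ahead of the robot, y to its left, z up, the work surface at z = 0. Lengths are in mm, angles in rad, forces in N, time in s.
With the tool pointing down it reaches from about 400 to 875 mm from the base axis. Payload 6.5 kg.
Tool frame: the origin (TCP) lies at the very end of the fingers, on their centre line; the grasp point (between the pads) lies 19 mm behind it (ctrl.grip_point_offset is the distance from the TCP to the grasp point, in mm); z points along the fingers, y is the direction in which the jaws open and shut (so a half turn about z gives the same grasp; the last joint's range is limited). The gripper opens to 85 mm and grips with 20 to 120 N. Pads are 22 mm wide; open, the fingers measure 114 mm over their backs; the gripper's body (76 mm by 85 mm) begins 54 mm behind the grasp point. The pads swing forward as they close: fully open they stand 13 mm farther back than shut.
Start: joints at [-1.291, 0.536, -0.004, 1.538, 0.003, 1.067, -0.071], TCP at [220.312, 611.517, 231.29] pointing down, gripper open.
Joint ranges: [-2.7, 2.7], [-0.37, 2.16], [-1.27, 1.26], [0.24, 2.4], [-1.31, 4.45], [0.19, 1.91], [-2.76, 2.76]. Speed limits (rad/s): [2.39, 2.39, 3.14, 3.14, 3.14, 3.14, 3.14].

INTERFACE

Orientations are given as a 3x3 rotation matrix whose columns are the frame's x, y, z axes.
In Python, from station import ctrl gives the robot as it stands. The module is installed in compiled form; this text tells all that it offers.
- The arm moves only by the shell command python3 -m handwheel 'ROWS'. ROWS is JSON, a list of rows, each a list of 5 numbers: the shift along the world's x, y, z in m, then the turn about the world's z in rad, then the finger opening in m, from 0 to 0.0854. In form: [[x, y, z, twist, gripper], ...]. A call has 1 to 12 rows; each row shifts and turns the pose as measured when the row begins; what a row does not reach is not made up. A row lasts 1/12 s, in which the tool goes at most 41.7 mm and 7.16 degrees, less where a joint would pass 70% of its speed; a pose out of reach is approached as far as the arm can. A call is refused whole if a number of a shift passes 0.0417 or a number of a turn 0.125, either way. A call with a gripper value outside its range is refused whole. The fingers move at their own pace and stop on an object; the grip force is fixed at half the most. Time passes only in rows, so rows that do not move let the fingers close. It gives the time, the measured TCP pose, the force and the opening at its end, in the units of the state.
- ctrl.read_state(): the state, without advancing time (a new reading comes with each control period).
- ctrl.capture(name): name is "scene" or "side" or "wrist"; returns the picture (384x512x3 uint8, blue, green, red); there is no depth.
- ctrl.camera_info(name): a dict with "fx", "fy", "cx", "cy" (pixels), "dist_coeffs" ([k1, k2, p1, p2, k3] as OpenCV has them; the pictures are not rectified), "rvec" (rotation vector, rad) and "tvec" (3), from world to camera coordinates, as OpenCV has them. Camera axes: x right, y down, z forward; pixel columns grow to the right and rows downward; lengths in mm; the calibration is good to about 2 mm. A picture is of the moment at which its call begins: read the wrist's pose just before it. camera_info takes no time and is no camera call; for the wrist camera it gives the pose at the moment of the call.
- ctrl.finish_job(): hands the job in, once; it reports no verdict.
Trained networks look in the newest picture that a camera, given by its name, has taken for a name from the list of things; names that differ only in an ending like _2 or _b are one class to them, and where a whole thing is asked for, a point or a joint stands for the part that bears it (a point fixed in the world has none). Each returns a list of dicts, best first, with "score" (0 to 1); they miss things now and then, are a little off and sometimes report something else, mostly with a low value. They report only what shows in the picture. A call takes as long as a camera call. They do not tell look-alikes from the thing itself.
- ctrl.cut_out(query, camera): "pixels" (384x512 bool, what is visible of it).
- ctrl.spot_point(query, camera): "position" ([x, y, z] in mm, in world coordinates, good to about 4 mm: a listed point, or the origin of a listed thing).
The state is a dict: "time": time; "joint_pos": joint angles; "dq": joint speeds; "joint_efforts": joint torques, N m; "eef_pos": TCP position; "tool_rot": TCP orientation; "force": force on the tool from outside, world axes, zero at the start; "torque": the same for the moment, N m; "grip_width": opening from 0.0 (shut) to 1.0 (fully open).
Only numpy, scipy, OpenCV 4.12 (cv2) and the standard library are available. Lean on these libraries where they do the work, as an engineer would, in place of code of your own. Each camera call takes 0.05 s, during which the arm holds its last target.

TASK

Slide the loose metal collar down over the upright shaft of the flanged spindle until it lies on the flange, while the spindle still stands in its holder. Then grip that spindle by its shaft, draw it with the collar on it up out of the holder, and tip it over to about 45 degrees, halfway between upright and level, with its shaft end still higher than its foot, so that a colleague can tighten the collar's side screw. The program finishes while still holding it so, at rest, the lowest end of the spindle at least 10 cm above the worktop; leave the plain spindle, the beaker and the small bottle where they stand.

Things in the scene. Friction and masses are not known exactly. Their poses are not given: they have to be found in the camera images.
- holder: Grey plastic block, 70 (its x) x 160 (its y) x 50 mm high, fixed on the worktop, yaw within 0.5 rad. Origin at the centre of its underside, z up. Three 15 mm holes, 42 mm deep, in its top on its y axis at y = -45, 0, +45 mm; the two spindles stand in the outer holes (either way round), the middle one is empty.
- spindle: Flanged spindle, one round steel part 115 mm long, about 150 g, upright and loose in an outer hole. Origin at the centre of its foot's end face, z along its axis to the shaft end. Foot 12 mm diameter up to 40 mm; flange 36 mm diameter from 40 to 45 mm, resting on the holder's top (foot's end 10 mm above the worktop); shaft 12 mm to 105 mm; nose tapering to 6 mm at 115 mm.
- spindle_flange (a point): Centre of the upper face of the spindle's flange, 45 mm from its foot's end; axes as spindle. At the start 55 mm above the worktop.
- spindle_top (a point): Centre of the tip of the spindle's nose, 115 mm from its foot's end; at the start 125 mm above the worktop.
- collar_center (a point): Centre of the loose metal collar, halfway up in its bore: a ring 36 mm outside, 16 mm bore, 18 mm high, about 50 g, z along its axis, a small dark screw in its side. Starts flat on the worktop (centre 9 mm up), right of the holder. On the flange its centre is 9 mm above the flange's face and 52 mm of spindle stand free above it. Let go on the shaft, it slides down by its weight.
- plain_spindle_top (a point): Top end of the plain spindle, a straight steel rod 12 mm diameter, 84 mm long, without a flange, standing in the other outer hole of the holder with its top 92 mm above the worktop. To be left alone.
- beaker: Small clear beaker, 44 mm diameter, 58 mm high, standing right of and beyond the holder; origin at the centre of its underside. To be left alone.
- vial: Small brown bottle with a cap, 22 mm diameter, 48 mm high, standing at the right near the front; origin at the centre of its underside. To be left alone.
Not all that is in view belongs to the job. What is shaped like the spindle but brown, red or turquoise is not meant.

How it is judged (in metres and radians):
On the way, in this order (a step that is already met when the one before it is completed fails the run):
1. the collar lies on the flange of the spindle, which still stands in its holder (z of collar_center in the frame of spindle_flange between 0.005 and 0.014 m and x of collar_center in the frame of spindle_flange between -0.005 and 0.005 m and y of collar_center in the frame of spindle_flange between -0.005 and 0.005 m and angle between the z axis of collar_center and the z axis of spindle_flange, either way round below 0.2 rad and height (world z) of spindle below 0.02 m and angle between spindle's own z axis and vertical below 0.12 rad), for 0.2 s.
2. the spindle is drawn out of the holder with the collar on it (z of collar_center in the frame of spindle_flange between 0.005 and 0.014 m and x of collar_center in the frame of spindle_flange between -0.005 and 0.005 m and y of collar_center in the frame of spindle_flange between -0.005 and 0.005 m and angle between the z axis of collar_center and the z axis of spindle_flange, either way round below 0.2 rad and height (world z) of spindle above 0.06 m), for 0.1 s.
At the end, for the whole second after the job is handed in: Fingers grip the spindle (over 2 N), out of the holder, nearly still, foot end and flange over 90 mm up, axis 32 to 58 degrees from upright with shaft end up; collar on the shaft against the flange (centre 5 to 14 mm above the flange face, within 5 mm of the axis, axes within 0.2 rad) (z of collar_center in the frame of spindle_flange between 0.005 and 0.014 m and x of collar_center in the frame of spindle_flange between -0.005 and 0.005 m and y of collar_center in the frame of spindle_flange between -0.005 and 0.005 m and angle between the z axis of collar_center and the z axis of spindle_flange, either way round below 0.2 rad and height (world z) of each of spindle, spindle_flange above 0.09 m and angle between spindle's own z axis and vertical between 0.56 and 1.01 rad and contact force between the fingers and spindle above 2 N and contact force between spindle and holder below 0.1 N and linear speed of spindle below 0.03 m/s); the arm keeps its last pose, push and grip.
It fails at once if the plain spindle is disturbed (its top moves more than 20 mm) (distance of plain_spindle_top from where it was at the start of the episode above 0.02 m).
It fails at once if the beaker is moved more than 30 mm (distance of beaker from where it was at the start of the episode above 0.03 m).
It fails at once if the small bottle is moved more than 30 mm (distance of vial from where it was at the start of the episode above 0.03 m).
It also fails if it takes over 53 s, if anything falls off the work surface, if the arm or the gripper's body presses on something with over 40 N, if the wrist force passes 120 N, or if a joint passes its speed limit or range.

## Working session

There is one attempt and no reset: what is moved stays moved. The work goes in short steps, Python scripts to look and compute and a shell command to move; the robot and the scene stay as the last step left them, time stands still between calls to the robot, and variables do not carry over. Pictures are saved under pics/ and viewed, and the job is handed in when it is done.

```bash
mkdir -p pics; cat > h.py <<'E'
import numpy as np, cv2
from station import ctrl
def cap(n,f):
    im=ctrl.capture(n); cv2.imwrite('pics/'+f,im); return im
def ray(n,uv,z):
    c=ctrl.camera_info(n);K=np.array([[c['fx'],0,c['cx']],[0,c['fy'],c['cy']],[0,0,1]])
    p=cv2.undistortPoints(np.array([[uv]],float),K,np.array(c['dist_coeffs'],float))[0,0]
    R=cv2.Rodrigues(np.array(c['rvec'],float))[0];t=np.array(c['tvec'],float).ravel()
    d=R.T@np.array([p[0],p[1],1]);o=-R.T@t
    return o+d*(z-o[2])/d[2]
def proj(n,P):
    c=ctrl.camera_info(n);K=np.array([[c['fx'],0,c['cx']],[0,c['fy'],c['cy']],[0,0,1]])
    return cv2.projectPoints(np.array(P,float).reshape(-1,1,3),np.array(c['rvec'],float),np.array(c['tvec'],float),K,np.array(c['dist_coeffs'],float))[0][:,0]
def st():
    s=ctrl.read_state()
    print('t',s['time'],'p',np.round(s['eef_pos'],1),'w',round(s['grip_width'],3),'F',np.round(s['force'],1),'q',np.round(s['joint_pos'],2));print(np.round(np.array(s['tool_rot']),2).tolist())
    return s
E
python3 - <<'E'
from h import *
np.set_printoptions(suppress=True)
st()
for n in ('scene','side','wrist'):
    cap(n,n+'0.png')
    c=ctrl.camera_info(n);R=cv2.Rodrigues(np.array(c['rvec'],float))[0];print(n,c['fx'],(-R.T@np.array(c['tvec']).ravel()).round(),R[2].round(2))
for q in ('spindle','spindle_top','spindle_flange','collar_center','plain_spindle_top','beaker','vial','holder'):
  for n in ('scene','side'):
    print(q,n,[(round(d['score'],2),np.round(d['position'],1).tolist()) for d in ctrl.spot_point(q,n)][:4])
E
```

```text
t 0.0 p [220.1 610.9 230.4] w 1.002 F [ 0.2  0.2 -0.7] q [-1.29  0.54 -0.    1.54  0.    1.07 -0.07]
[[-0.94, 0.34, -0.0], [0.34, 0.94, -0.0], [-0.0, -0.0, -1.0]]
scene 398.42490699508573 [ 210. -761.  696.] [ 0.34  0.7  -0.63]
side 419.59421216354633 [ 242. -868.  621.] [ 0.3   0.81 -0.51]
wrist 264.4483137097286 [144. 639. 374.] [ 0.3  -0.11 -0.95]
spindle scene [(0.7, [649.3, 182.4, 1.0]), (0.65, [555.5, 214.1, 9.9]), (0.65, [451.3, 170.0, -2.5]), (0.61, [449.8, 252.2, 2.0])]
spindle side [(0.62, [650.9, 185.2, -4.1]), (0.61, [453.6, 252.0, 2.3]), (0.5, [453.4, 171.1, 3.7]), (0.44, [555.6, 215.8, 12.0])]
spindle_top scene [(0.68, [449.3, 247.3, 116.4]), (0.65, [456.6, 171.1, 116.7]), (0.61, [653.6, 181.7, 117.6]), (0.49, [559.1, 216.0, 123.3])]
spindle_top side [(0.68, [451.6, 245.3, 116.1]), (0.63, [651.6, 180.5, 117.3]), (0.46, [449.0, 171.8, 115.4])]
spindle_flange scene [(0.65, [450.5, 249.2, 47.9]), (0.6, [455.5, 174.5, 47.5]), (0.54, [649.2, 183.9, 44.9]), (0.41, [561.4, 217.4, 52.0])]
spindle_flange side [(0.62, [450.4, 170.6, 44.3]), (0.54, [553.8, 217.6, 53.5]), (0.52, [650.0, 181.5, 43.7]), (0.5, [447.7, 252.1, 40.1])]
collar_center scene [(0.76, [469.5, -211.0, 12.9])]
collar_center side [(0.77, [470.5, -210.1, 8.0])]
plain_spindle_top scene [(0.4, [547.8, 125.8, 92.4])]
plain_spindle_top side [(0.52, [555.6, 221.6, 58.4]), (0.47, [544.0, 125.4, 90.4])]
beaker scene [(0.87, [640.0, -86.2, 4.5])]
beaker side [(0.72, [639.8, -85.5, -1.6])]
vial scene [(0.74, [454.7, -378.6, -2.0])]
vial side []
holder scene [(0.22, [548.3, 129.8, 93.0])]
holder side [(0.61, [551.7, 168.3, -3.0])]
```

View pics/scene0.png

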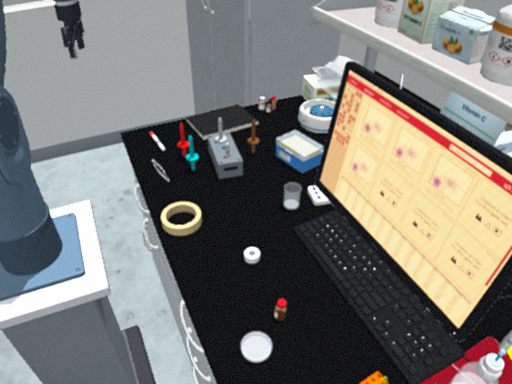

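View pics/side0.png

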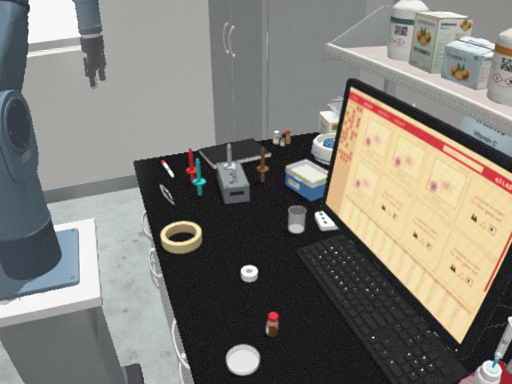

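```bash
python3 - <<'E'
import cv2,numpy as np
from h import proj
im=cv2.imread('pics/scene0.png')
u,v=proj('scene',[555,216,70])[0].astype(int);print(u,v,proj('scene',[470,-210,9])[0],proj('scene',[[547,126,92],[552,170,50]]))
a=cv2.resize(im[max(v-75,0):v+75,max(u-100,0):u+100],None,fx=4,fy=4,interpolation=2)
cv2.imwrite('pics/crop0.png',a)
E
```

```text
219 134 [252.74884837 254.48909607] [[227.68922316 143.22820177]
 [224.12171756 147.55345273]]
```

View pics/crop0.png

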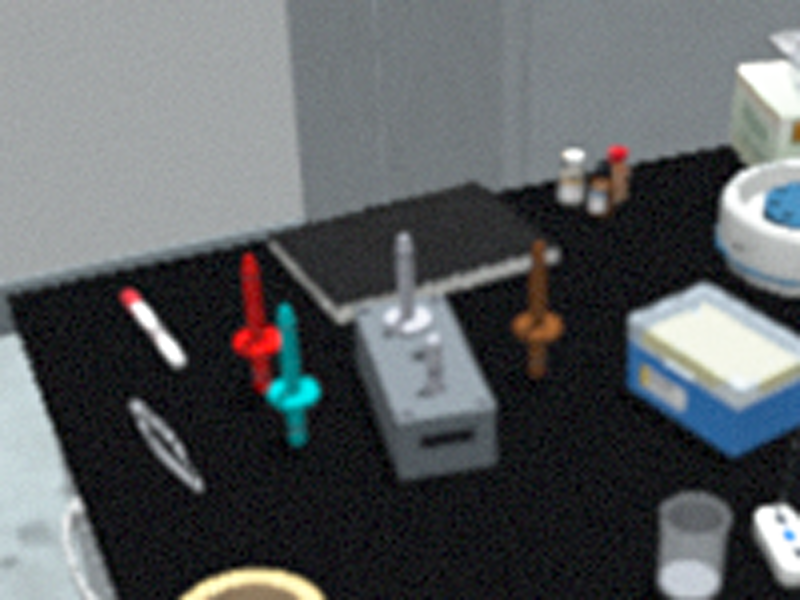

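```bash
python3 -m handwheel '[[0.032,-0.039,0,-0.1,0.085],[0.032,-0.039,0,-0.1,0.085],[0.032,-0.039,0,-0.1,0.085],[0.032,-0.039,0,-0.1,0.085],[0.032,-0.039,0,-0.1,0.085],[0.032,-0.039,0,-0.1,0.085],[0.032,-0.039,0,-0.1,0.085],[0.032,-0.039,0,-0.1,0.085]]'; python3 -c "
from h import *
st()"
```

```text
time: 1.62
eef_pos: [429.1, 350.0, 232.0]
tool_rot: [[-0.399, 0.917, 0.001], [0.917, 0.399, 0.012], [0.01, 0.006, -1.0]]
force: [0.4, 0.8, -0.5]
grip_width: 0.999
t 1.6167 p [429.1 350.  232. ] w 0.999 F [ 0.4  0.8 -0.5] q [-0.96  0.37  0.25  1.82 -0.12  0.96 -0.25]
[[-0.4, 0.92, 0.0], [0.92, 0.4, 0.01], [0.01, 0.01, -1.0]]
```

```bash
python3 -m handwheel '[[0.005,-0.041,0,-0.05,0.085],[0.005,-0.041,0,-0.05,0.085],[0.005,-0.041,0,-0.05,0.085],[0.005,-0.041,0,-0.05,0.085],[0.005,-0.041,0,-0.05,0.085],[0.005,-0.041,0,-0.05,0.085],[0.005,-0.041,0,-0.05,0.085],[0.005,-0.041,0,-0.05,0.085],[0,-0.041,0,0,0.085],[0,-0.041,0,0,0.085],[0,-0.041,0,0,0.085],[0,-0.041,0,0,0.085]]'; python3 -c "
from h import *
st()
cap('wrist','w1.png')
print([(d['score'],d['position']) for d in ctrl.spot_point('collar_center','wrist')], proj('wrist',[470,-210,9]))"
```

```text
time: 2.62
eef_pos: [473.3, -146.9, 236.2]
tool_rot: [[0.017, 1.0, 0.021], [1.0, -0.017, 0.014], [0.014, 0.021, -1.0]]
force: [0.8, -1.0, 0.1]
grip_width: 0.995
t 2.6167 p [ 473.3 -146.9  236.2] w 0.995 F [ 0.8 -1.   0.1] q [-0.25  0.28  0.57  1.97 -0.21  0.92  0.41]
[[0.02, 1.0, 0.02], [1.0, -0.02, 0.01], [0.01, 0.02, -1.0]]
[(0.74, [465.9, -210.2, 10.8]), (0.59, [454.2, -372.0, 3.9])] [[251.71116862 203.39754822]]
```

View pics/w1.png

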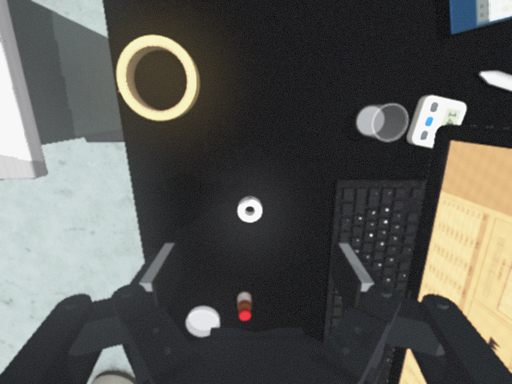

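```bash
python3 - <<'E'
from h import *
for n in ('wrist','scene','side'):
    im=ctrl.capture(n)
    if n=='wrist': w=im
    d=ctrl.cut_out('collar_center',n)[0]
    ys,xs=np.nonzero(d['pixels']); print(n,d['score'],len(xs),xs.mean(),ys.mean(),ray(n,(xs.mean(),ys.mean()),11))
cv2.imwrite('pics/c1.png',cv2.resize(w[170:250,200:300],None,fx=7,fy=7,interpolation=2))
E
```

```text
wrist 0.93 467 250.78158458244113 204.28693790149893 [ 469.42093091 -202.62641513   11.        ]
scene 0.59 193 251.6321243523316 254.77202072538861 [ 466.57561154 -211.3259884    11.        ]
side 0.48 200 248.39 273.33 [ 463.9577189  -213.15978571   11.        ]
```

View pics/c1.png

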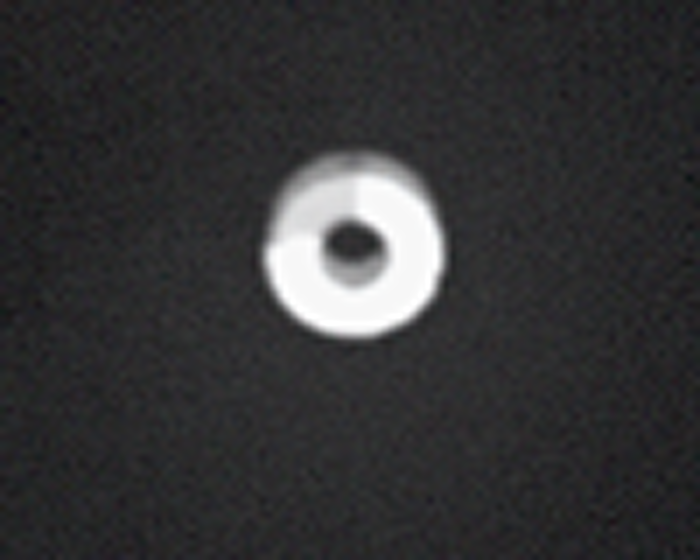

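```bash
python3 -m handwheel '[[-0.001,-0.021,-0.03,0,0.085],[-0.001,-0.021,-0.03,0,0.085],[0,-0.01,-0.03,0,0.085],[0,0,-0.02,0,0.085],[0,0,0,0,0.085],[0,0,0,0,0.085]]'; python3 - <<'E'
from h import *
st()
for n in ('wrist',):
    im=cap(n,'w2.png')
    st()
    d=ctrl.cut_out('collar_center',n)[0]
    ys,xs=np.nonzero(d['pixels']); print(n,d['score'],len(xs),xs.mean(),ys.mean(),ray(n,(xs.mean(),ys.mean()),11))
    print(xs.min(),xs.max(),ys.min(),ys.max())
E
```

```text
time: 3.52
eef_pos: [476.6, -187.9, 123.3]
tool_rot: [[-0.004, 1.0, 0.026], [1.0, 0.004, 0.017], [0.017, 0.026, -1.0]]
force: [0.1, 0.7, 0.3]
grip_width: 0.993
t 3.5167 p [ 476.6 -187.9  123.3] w 0.993 F [0.1 0.7 0.3] q [-0.07  0.49  0.48  2.02 -0.39  0.7   0.66]
[[-0.0, 1.0, 0.03], [1.0, 0.0, 0.02], [0.02, 0.03, -1.0]]
t 3.5667 p [ 476.6 -187.5  123.5] w 0.998 F [-0.9  0.5 -0.3] q [-0.07  0.49  0.48  2.02 -0.39  0.7   0.66]
[[-0.0, 1.0, 0.03], [1.0, 0.0, 0.02], [0.02, 0.03, -1.0]]
wrist 0.96 926 244.30885529157666 211.60583153347733 [ 468.82449631 -210.74112995   11.        ]
227 261 193 229
```

View pics/w2.png

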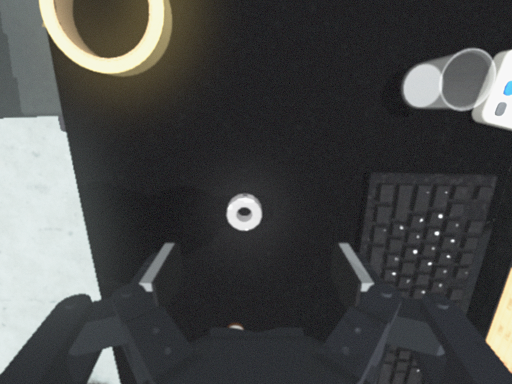

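```bash
python3 -m handwheel '[[-0.004,-0.0115,-0.02,0,0.085],[-0.004,-0.0115,-0.02,0,0.085],[0,0,-0.02,0,0.085],[0,0,-0.02,0,0.085],[0,0,-0.01,0,0.085],[0,0,0,0,0.085]]'; python3 - <<'E'
from h import *
for n in ('wrist',):
    im=cap(n,'w3.png')
    st()
    d=ctrl.cut_out('collar_center',n)[0]
    ys,xs=np.nonzero(d['pixels']); print(n,d['score'],len(xs),xs.mean(),ys.mean(),ray(n,(xs.mean(),ys.mean()),11))
E
```

```text
time: 4.12
eef_pos: [479.6, -209.4, 41.5]
tool_rot: [[-0.015, 0.999, 0.048], [1.0, 0.014, 0.014], [0.013, 0.048, -0.999]]
force: [0.2, 0.0, -0.2]
grip_width: 0.997
t 4.1667 p [ 480.1 -209.5   42.4] w 0.992 F [ 0.5 -0.4  0.5] q [ 0.06  0.63  0.36  2.03 -0.5   0.52  0.81]
[[-0.02, 1.0, 0.05], [1.0, 0.01, 0.01], [0.01, 0.05, -1.0]]
wrist 0.79 1966 236.93641912512717 225.92828077314343 [ 468.72462383 -211.84918595   11.        ]
```

View pics/w3.png

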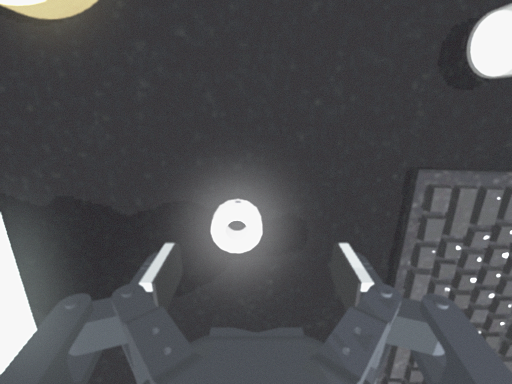

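```bash
python3 -m handwheel '[[-0.006,-0.001,-0.01,0,0.085],[-0.006,-0.001,-0.01,0,0.085],[-0.003,0,-0.01,0,0.085],[0,0,0,0,0.085]]'
```

```text
time: 4.55
eef_pos: [470.5, -212.3, 17.9]
tool_rot: [[-0.018, 0.998, 0.06], [1.0, 0.018, 0.01], [0.009, 0.061, -0.998]]
force: [-0.3, -0.3, 0.3]
grip_width: 0.993
```

```bash
python3 -m handwheel '[[-0.002,0,-0.008,0,0.085],[-0.001,0,-0.008,0,0.085],[0,0,0,0,0.05]]'; python3 - <<'E'
from h import *
im=cap('wrist','w4.png');st()
im=ctrl.capture('scene');cv2.imwrite('pics/s4.png',cv2.resize(im[200:320,180:330],None,fx=5,fy=5,interpolation=2))
E
```

```text
time: 4.8
eef_pos: [469.6, -212.5, 2.6]
tool_rot: [[-0.019, 0.998, 0.064], [1.0, 0.018, 0.009], [0.008, 0.064, -0.998]]
force: [-0.7, 0.3, -0.8]
grip_width: 0.879
t 4.85 p [ 469.8 -212.6    3.1] w 0.795 F [-0.4  0.2  1. ] q [ 0.14  0.69  0.28  2.06 -0.55  0.4   0.88]
[[-0.02, 1.0, 0.06], [1.0, 0.02, 0.01], [0.01, 0.06, -1.0]]
```

View pics/w4.png

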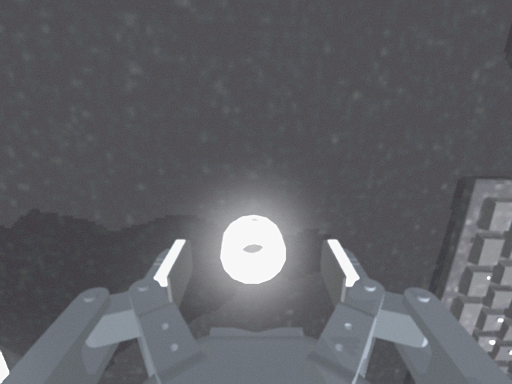

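View pics/s4.png

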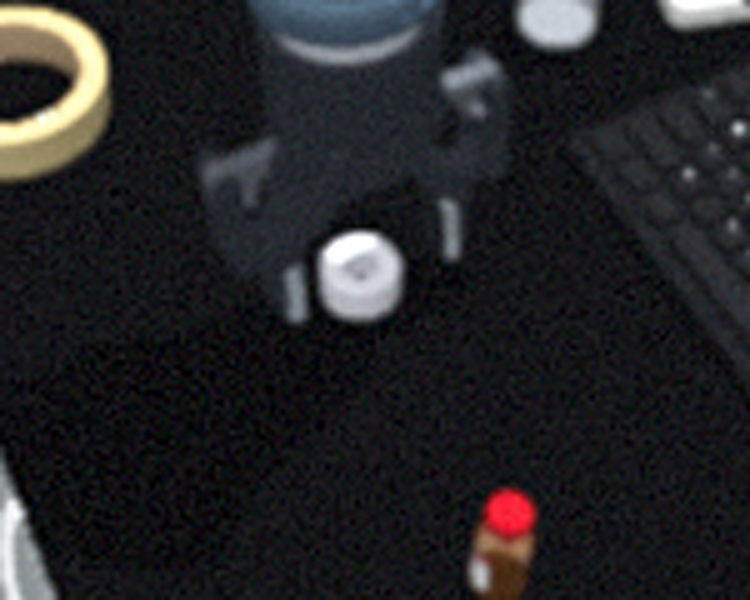

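```bash
python3 -m handwheel '[[0,0,0,0,0.04],[0,0,0,0,0.03],[0,0,0,0,0.02],[0,0,0,0,0.01],[0,0,0,0,0.0],[0,0,0,0,0.0]]'; python3 - <<'E'
from h import *
im=cap('wrist','w5.png');st()
im=ctrl.capture('scene');cv2.imwrite('pics/s5.png',cv2.resize(im[200:320,180:330],None,fx=5,fy=5,interpolation=2))
E
```

```text
time: 5.4
eef_pos: [470.9, -213.0, 4.8]
tool_rot: [[-0.019, 0.998, 0.066], [1.0, 0.018, 0.009], [0.008, 0.067, -0.998]]
force: [-0.3, 0.5, -0.6]
grip_width: 0.385
t 5.45 p [ 471.  -213.     4.7] w 0.386 F [-0.1  0.6  0.4] q [ 0.13  0.69  0.28  2.06 -0.55  0.41  0.88]
[[-0.02, 1.0, 0.07], [1.0, 0.02, 0.01], [0.01, 0.07, -1.0]]
```

View pics/w5.png

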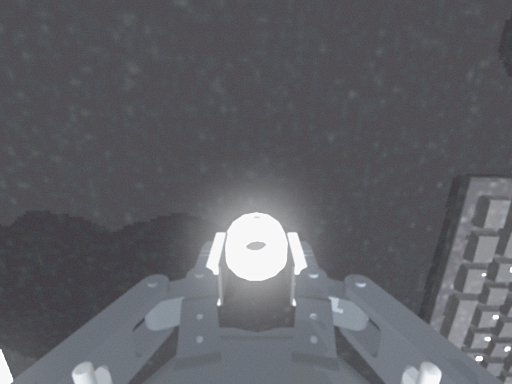

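View pics/s5.png

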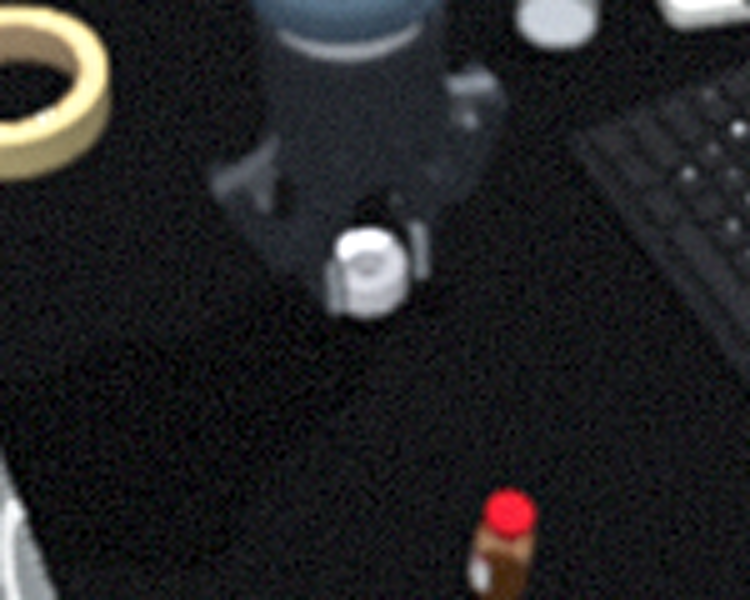

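```bash
python3 -m handwheel '[[0,0,0.01,0,0.0],[0,0,0.015,0,0.0],[0,0,0.02,0,0.0],[0,0,0.03,0,0.0],[0,0,0.03,0,0.0],[0,0,0.03,0,0.0]]'; python3 - <<'E'
from h import *
im=cap('wrist','w6.png');st()
im=ctrl.capture('scene');cv2.imwrite('pics/s6.png',cv2.resize(im[150:270,180:330],None,fx=5,fy=5,interpolation=2))
E
```

```text
time: 6.0
eef_pos: [465.0, -210.9, 141.4]
tool_rot: [[-0.017, 0.998, 0.054], [1.0, 0.017, 0.014], [0.013, 0.054, -0.998]]
force: [1.6, 0.3, -0.9]
grip_width: 0.389
t 6.05 p [ 468.2 -212.7  146.8] w 0.386 F [ 1.5 -1.7  3.9] q [-0.04  0.44  0.5   2.03 -0.37  0.7   0.71]
[[-0.02, 1.0, 0.06], [1.0, 0.02, 0.01], [0.01, 0.06, -1.0]]
```

View pics/w6.png

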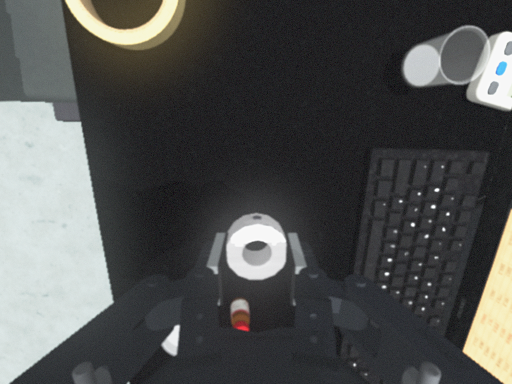

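View pics/s6.png

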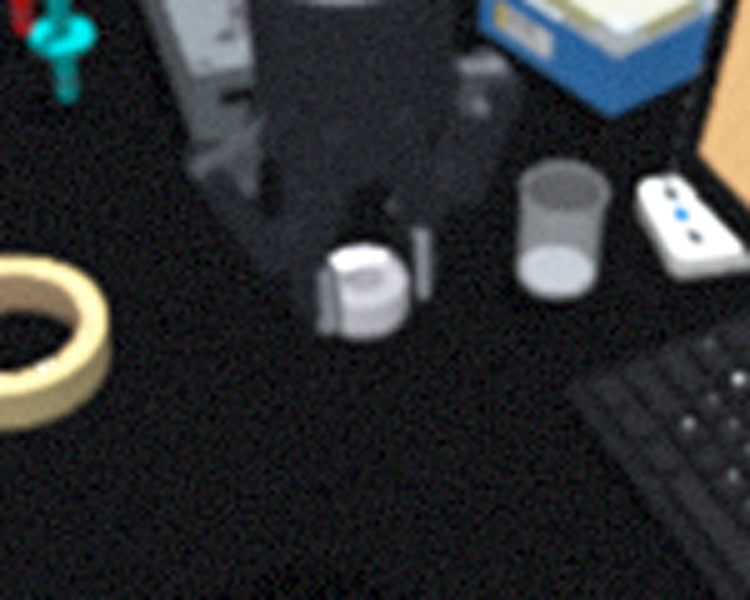

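```bash
python3 -m handwheel '[[0.007,0.02,0.02,0,0.0],[0.008,0.03,0.02,0,0.0],[0.008,0.04,0.01,0,0.0],[0.008,0.04,0,0,0.0],[0.008,0.04,0,0,0.0],[0.008,0.04,0,0,0.0],[0.008,0.04,0,0,0.0],[0.008,0.04,0,0,0.0],[0.008,0.03,0,0,0.0],[0.008,0.02,0,0,0.0],[0,0,0,0,0.0],[0,0,0,0,0]]'; python3 - <<'E'
from h import *
im=cap('wrist','w7.png');st()
for q in ('collar_center','spindle_top','spindle'):
  for d in ctrl.cut_out(q,'wrist'):
    ys,xs=np.nonzero(d['pixels']); print(q,d['score'],len(xs),xs.mean(),ys.mean(),xs.min(),xs.max(),ys.min(),ys.max())
for d in ctrl.spot_point('spindle_top','wrist'): print(d)
E
```

```text
time: 7.1
eef_pos: [543.2, 141.5, 200.1]
tool_rot: [[-0.011, 0.998, 0.067], [1.0, 0.01, 0.012], [0.011, 0.067, -0.998]]
force: [0.1, -1.1, -1.0]
grip_width: 0.388
t 7.15 p [543.2 141.7 200.1] w 0.384 F [ 0.6  0.9 -1.1] q [-0.71  0.42  0.48  1.89 -0.25  0.83 -0.11]
[[-0.01, 1.0, 0.07], [1.0, 0.01, 0.01], [0.01, 0.07, -1.0]]
collar_center 0.85 3028 255.943857331572 246.92239101717306 227 286 214 279
spindle_top 0.96 911 261.88035126234905 112.71020856201976 246 278 96 130
spindle_top 0.84 1007 163.21251241310824 154.28003972194637 142 182 136 170
spindle_top 0.77 1262 153.10618066561014 77.3716323296355 126 174 60 97
spindle_top 0.67 955 344.7026178010471 146.31832460732986 325 371 129 160
spindle 0.94 1239 152.98062953995156 77.18401937046005 126 174 60 97
spindle 0.93 901 261.8168701442841 112.74472807991121 246 278 96 130
spindle 0.89 1035 163.01739130434783 154.65893719806763 141 182 136 171
spindle 0.87 971 344.8506694129763 146.46138002059732 325 372 130 160
spindle 0.74 3217 256.3335405657445 246.74790177183712 226 287 213 280
{'position': [456.1, 171.6, 112.8], 'score': 0.65}
{'position': [647.4, 184.4, 116.7], 'score': 0.55}
```

View pics/w7.png

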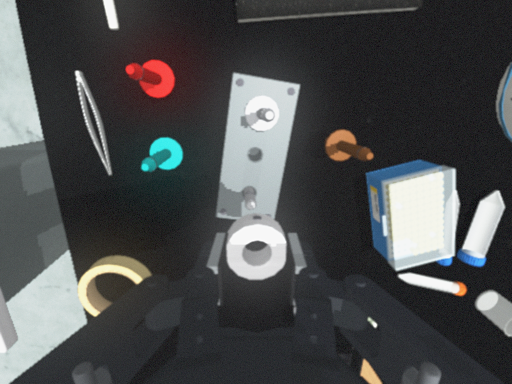

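```bash
python3 - <<'E'
from h import *
im=cv2.imread('pics/w7.png')
cv2.imwrite('pics/c7.png',np.hstack([cv2.resize(im[75:150,220:300],None,fx=5,fy=5,interpolation=2),cv2.resize(im[205:280,217:297],None,fx=5,fy=5,interpolation=2)]))
print(ray('wrist',(262,112.7),55),ray('wrist',(268,115),125),ray('wrist',(250,198),92),ray('wrist',(257,256),213), ray('wrist',(256,247),207))
for n in('scene','side'):
  ctrl.capture(n)
  for d in ctrl.cut_out('spindle',n):
    ys,xs=np.nonzero(d['pixels']); 
    if 208<xs.mean()<235: 
      i=ys.argmin();print(n,len(xs),xs.mean(),ys.mean(),'tip',xs[ys==ys.min()].mean(),ys.min(),ray(n,(xs[ys==ys.min()].mean(),ys.min()+.5),124))
E
```

```text
[559.76169002 213.80951001  55.        ] [558.39603251 213.29848593 125.        ] [545.35286091 131.72833486  92.        ] [543.86930386 138.5953593  213.        ] [543.68693285 140.98049519 207.        ]
scene 116 220.69827586206895 134.77586206896552 tip 220.0 120 [554.37548877 201.37110559 124.        ]
side 121 228.45454545454547 160.3801652892562 tip 228.5 146 [551.2347875  197.95078455 124.        ]
```

View pics/c7.png

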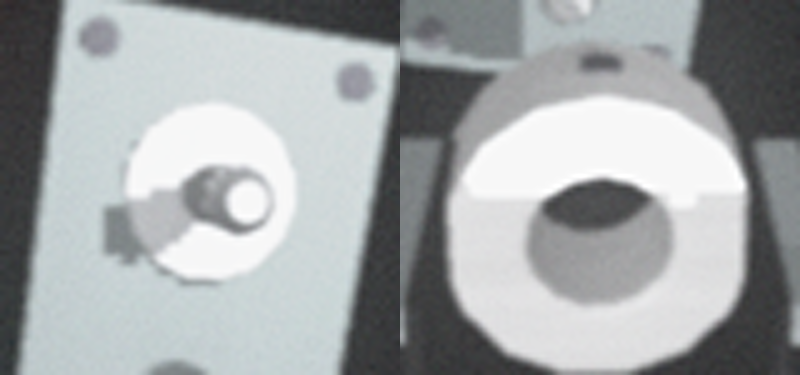

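```bash
python3 - <<'E'
from h import *
print(ray('wrist',(261.9,112.7),55),ray('wrist',(269,114.6),125),ray('wrist',(256.4,251.6),213),ray('wrist',(256.6,253),213))
E
python3 -m handwheel '[[0.005,0.02,0,0,0.0],[0.005,0.025,0,0,0.0],[0.004,0.02,0,0,0.0],[0.001,0.009,0,0,0.0],[0,0,0,0,0.0],[0,0,0,0,0]]'
python3 - <<'E'
from h import *
im=cap('wrist','w8.png');st()
for n in('scene','side'):
  im=ctrl.capture(n);u,v=proj(n,[556,214,140])[0].astype(int);cv2.imwrite('pics/%s8.png'%n,cv2.resize(im[max(v-40,0):v+40,u-50:u+50],None,fx=7,fy=7,interpolation=2));print(u,v)
E
```

```text
[559.82979934 214.8041055   55.        ] [559.35116187 214.57156618 125.        ] [543.70468891 142.29976139 213.        ] [543.82484245 141.39628445 213.        ]
time: 8.05
eef_pos: [559.1, 211.8, 201.0]
tool_rot: [[0.0, 0.998, 0.068], [1.0, -0.001, 0.011], [0.011, 0.068, -0.998]]
force: [0.1, -0.8, -0.3]
grip_width: 0.385
t 8.1 p [559.1 211.5 200.9] w 0.388 F [0.4 0.3 0.5] q [-0.8   0.48  0.47  1.79 -0.25  0.87 -0.22]
[[0.0, 1.0, 0.07], [1.0, -0.0, 0.01], [0.01, 0.07, -1.0]]
218 113
228 139
```

View pics/w8.png

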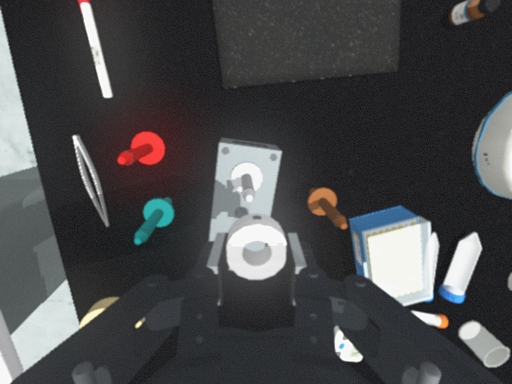

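View pics/scene8.png

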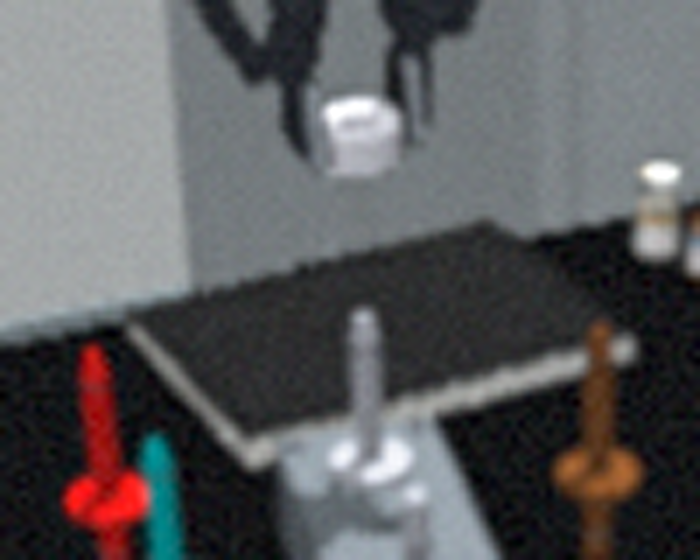

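View pics/side8.png

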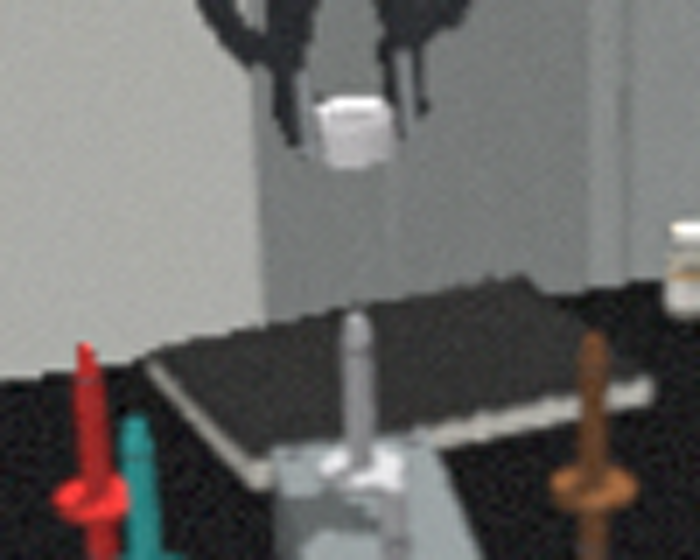

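```bash
python3 - <<'E'
from h import *
f=lambda ox,oy,x,y:(ox+x/7-.4,oy+y/7-.4)
print('scene',ray('scene',f(168,73,361,138),205),ray('scene',f(168,73,363,312),124),ray('scene',f(168,73,370,457),55))
print('side',ray('side',f(178,99,355,131),205),ray('side',f(178,99,356,318),124),ray('side',f(178,99,362,468),55))
im=cv2.imread('pics/w8.png')
cv2.imwrite('pics/c8.png',np.hstack([cv2.resize(im[150:225,210:290],None,fx=5,fy=5,interpolation=2),cv2.resize(im[205:280,217:297],None,fx=5,fy=5,interpolation=2)]))
E
```

```text
scene [561.06209104 216.0918856  205.        ] [560.0263267  220.51189966 124.        ] [558.83900022 217.11568852  55.        ]
side [559.90847172 217.59304017 205.        ] [556.30326187 214.79092677 124.        ] [555.60951309 212.86731391  55.        ]
```

View pics/c8.png

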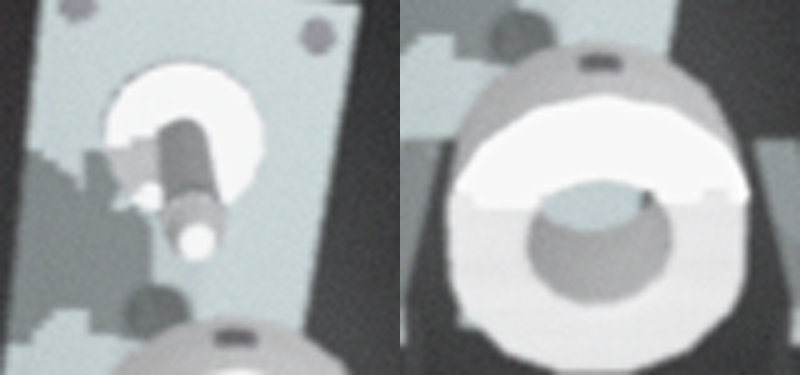

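```bash
python3 - <<'E'
from h import *
st();o=-.4
print(ray('wrist',(249.4+o,198.4+o),125),ray('wrist',(246.8+o,176.8+o),55),ray('wrist',(256.4+o,251.8+o),213),ray('wrist',(256.4+o,251.8+o),208))
E
```

```text
t 8.2 p [559.2 210.7 201.1] w 0.388 F [ 0.3 -1.2 -0.8] q [-0.8   0.48  0.47  1.79 -0.25  0.87 -0.22]
[[0.0, 1.0, 0.07], [1.0, -0.0, 0.01], [0.01, 0.07, -1.0]]
[558.70919058 214.9355783  125.        ] [558.70693063 216.57896299  55.        ] [558.98635771 213.28317963 213.        ] [559.31562075 210.33407993 208.        ]
```

```bash

python3 -m handwheel '[[-0.001,0.002,-0.015,0,0.0],[-0.001,0,-0.015,0,0.0],[-0.001,0,-0.015,0,0.0],[-0.001,0,-0.012,0,0.0],[0,0,0,0,0.0],[0,0,0,0,0]]'
python3 - <<'E'
from h import *
im=cap('wrist','w9.png');st()
for n in('scene','side'):
  im=ctrl.capture(n);u,v=(218,113) if n=='scene' else (228,139);cv2.imwrite('pics/%s9.png'%n,cv2.resize(im[max(v-40,0):v+40,u-50:u+50],None,fx=7,fy=7,interpolation=2))
  print(n,proj(n,[558.7,215.5,125]),proj(n,[558.7,215.5,160]))
im=cv2.imread('pics/w9.png')
cv2.imwrite('pics/c9.png',cv2.resize(im[190:290,200:310],None,fx=7,fy=7,interpolation=2))
E
```

```text
time: 8.7
eef_pos: [556.2, 205.0, 144.1]
tool_rot: [[0.011, 0.997, 0.07], [1.0, -0.012, 0.009], [0.01, 0.07, -0.997]]
force: [0.3, 0.6, -0.6]
grip_width: 0.385
t 8.75 p [556.  204.9 144.1] w 0.383 F [-0.8 -0.2 -0.9] q [-0.77  0.54  0.44  1.85 -0.3   0.75 -0.19]
[[0.01, 1.0, 0.07], [1.0, -0.01, 0.01], [0.01, 0.07, -1.0]]
scene [[219.63257691 117.7216633 ]] [[219.12697073 106.95709967]]
side [[229.15712119 143.50005947]] [[228.70831144 132.36071892]]
```

View pics/c9.png

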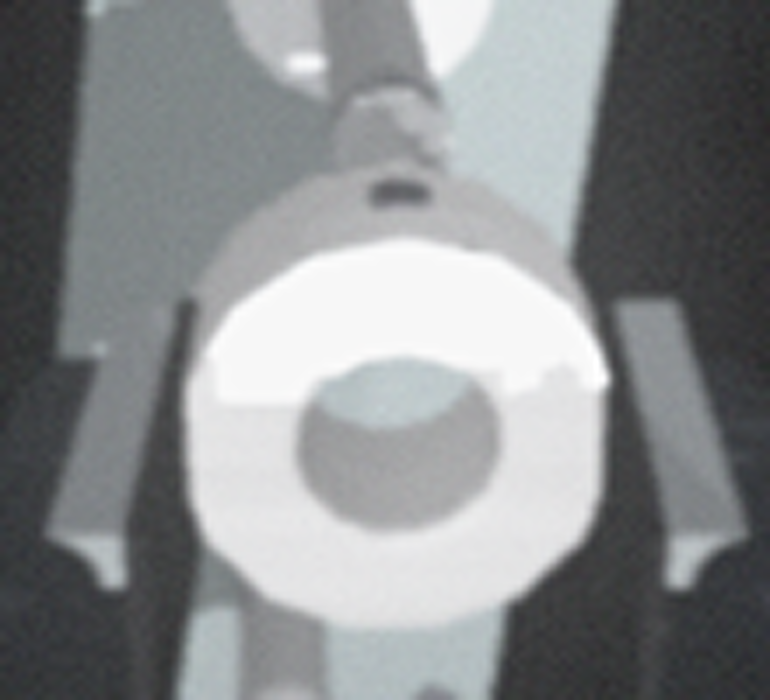

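View pics/scene9.png

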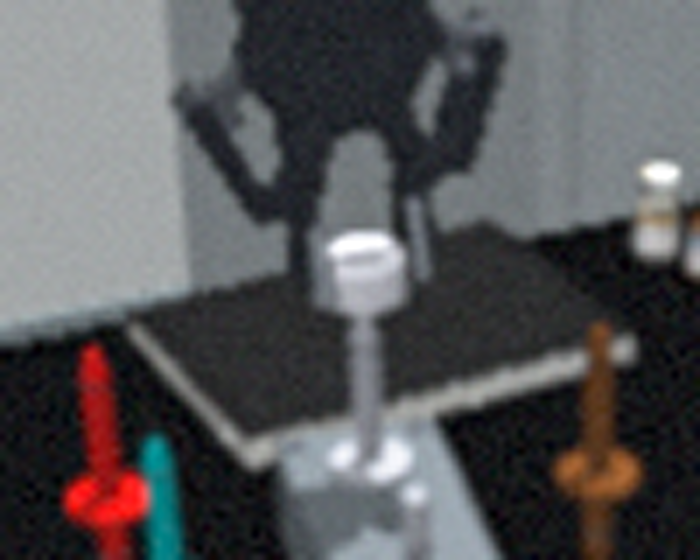

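View pics/side9.png

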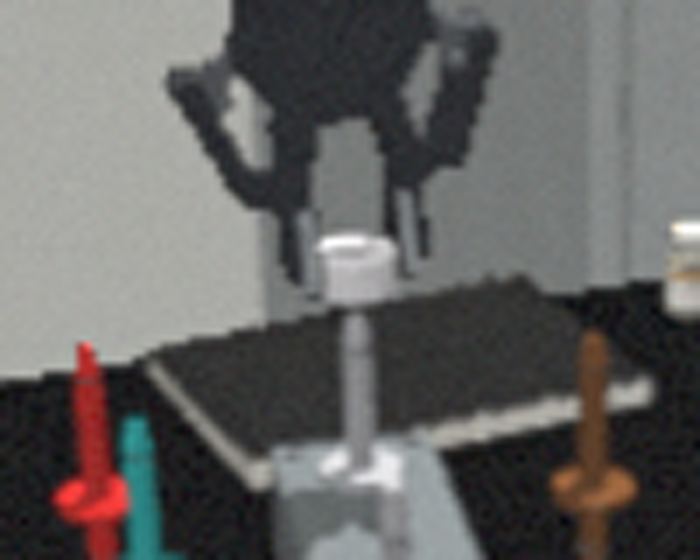

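```bash

python3 -m handwheel '[[0.0015,0.006,0,0,0.0],[0,0.003,0,0,0.0],[0,0,0,0,0.0],[0,0,0,0,0]]'
python3 - <<'E'
from h import *
im=cap('wrist','w10.png');st()
L=[]
for n in('scene','side'):
  im=ctrl.capture(n);u,v=(218,113) if n=='scene' else (228,139);L.append(cv2.resize(im[max(v-30,0):v+40,u-28:u+28],None,fx=7,fy=7,interpolation=2))
cv2.imwrite('pics/b10.png',np.hstack(L))
im=cv2.imread('pics/w10.png')
cv2.imwrite('pics/c10.png',cv2.resize(im[190:290,200:310],None,fx=7,fy=7,interpolation=2))
E
```

```text
time: 9.18
eef_pos: [560.0, 216.8, 147.4]
tool_rot: [[0.01, 0.997, 0.075], [1.0, -0.011, 0.012], [0.013, 0.075, -0.997]]
force: [0.3, 0.0, -0.6]
grip_width: 0.387
t 9.2333 p [560.  216.9 147.4] w 0.386 F [ 0.3 -0.4 -0.7] q [-0.78  0.55  0.44  1.83 -0.3   0.75 -0.21]
[[0.01, 1.0, 0.08], [1.0, -0.01, 0.01], [0.01, 0.08, -1.0]]
```

View pics/c10.png

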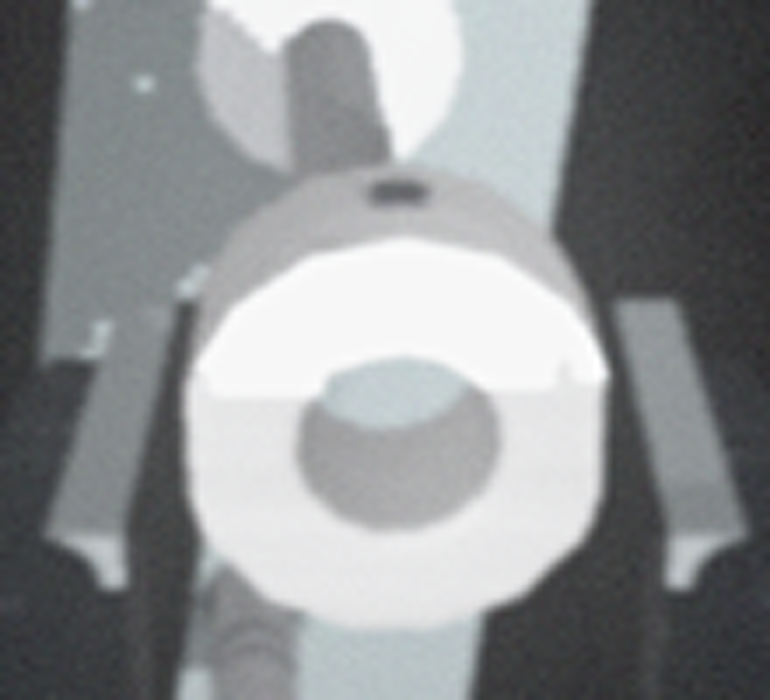

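View pics/b10.png

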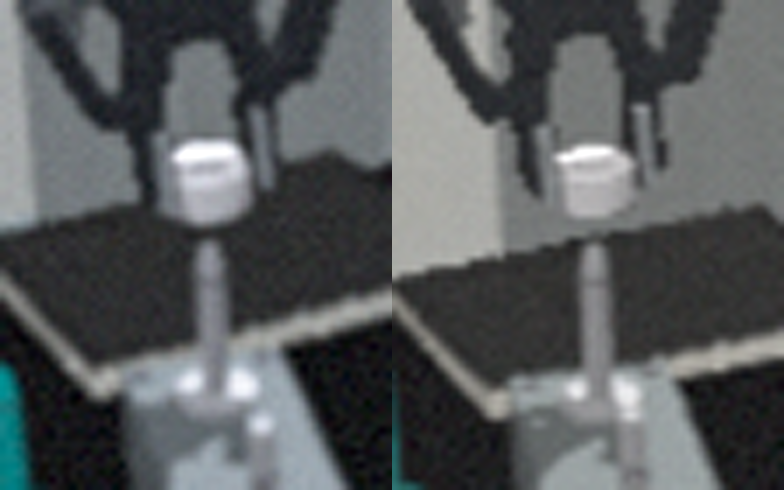

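```bash
python3 - <<'E'
from h import *
f=lambda ox,oy,x,y:(ox+x/7-.4,oy+y/7-.4)
print('scene',ray('scene',f(190,83,211,184),151.5),ray('scene',f(190,83,209,242),124.5))
print('side',ray('side',f(200,109,593-392,181),151.5),ray('side',f(200,109,594-392,246),124.5))
s=st();o=-.4
for z in (155,158,160.5): print(ray('wrist',(200+398/7+o,190+433/7+o),z))
E
```

```text
scene [561.57792898 219.04993063 151.5       ] [559.72046629 219.65470966 124.5       ]
side [558.75014678 220.60343657 151.5       ] [556.59452927 215.67027524 124.5       ]
t 9.3333 p [559.7 216.3 147.1] w 0.384 F [ 0.7 -0.4 -0.9] q [-0.78  0.55  0.44  1.83 -0.3   0.75 -0.21]
[[0.01, 1.0, 0.07], [1.0, -0.01, 0.01], [0.01, 0.07, -1.0]]
[560.0422188  216.42416572 155.        ]
[559.83286775 218.18877446 158.        ]
[559.65840855 219.65928175 160.5       ]
```

```bash

python3 -m handwheel '[[-0.0015,-0.001,-0.006,0,0.0],[0,0,-0.006,0,0.0],[0,0,0,0,0]]'
python3 - <<'E'
from h import *
st()
L=[]
for n in('scene','side'):
  im=ctrl.capture(n);u,v=(218,113) if n=='scene' else (228,139);L.append(cv2.resize(im[max(v-30,0):v+40,u-28:u+28],None,fx=7,fy=7,interpolation=2))
cv2.imwrite('pics/b11.png',np.hstack(L))
E
```

```text
time: 9.58
eef_pos: [558.0, 215.0, 134.1]
tool_rot: [[0.011, 0.997, 0.075], [1.0, -0.012, 0.012], [0.013, 0.075, -0.997]]
force: [-0.8, -0.0, 0.0]
grip_width: 0.385
t 9.5833 p [558.  215.  134.1] w 0.385 F [-0.8 -0.   0. ] q [-0.77  0.56  0.43  1.84 -0.31  0.72 -0.2 ]
[[0.01, 1.0, 0.08], [1.0, -0.01, 0.01], [0.01, 0.07, -1.0]]
```

View pics/b11.png

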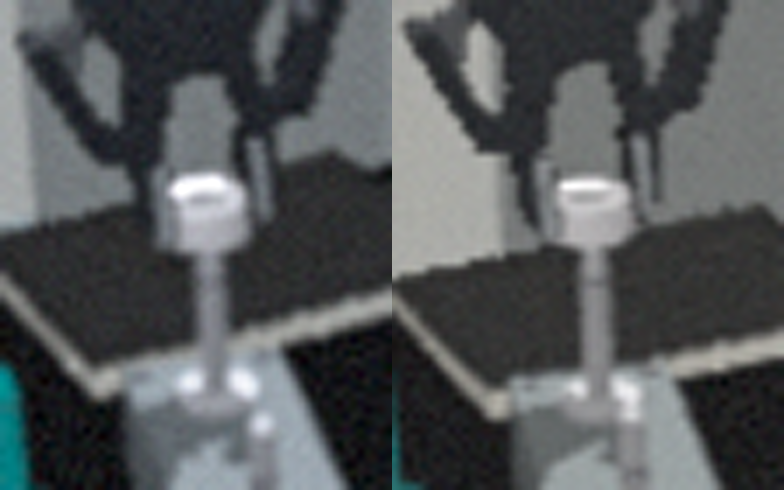

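```bash

python3 -m handwheel '[[0,0.0005,-0.004,0,0.0],[0,0.0005,-0.004,0,0.0],[0,0,0,0,0]]'; python3 -c "
from h import *
cap('wrist','w12.png')
im=cv2.imread('pics/w12.png')
cv2.imwrite('pics/c12.png',cv2.resize(im[190:290,200:310],None,fx=7,fy=7,interpolation=2))"
```

```text
time: 9.93
eef_pos: [558.7, 216.0, 126.3]
tool_rot: [[0.011, 0.997, 0.076], [1.0, -0.012, 0.012], [0.013, 0.076, -0.997]]
force: [0.3, -0.0, 0.5]
grip_width: 0.391
```

View pics/c12.png

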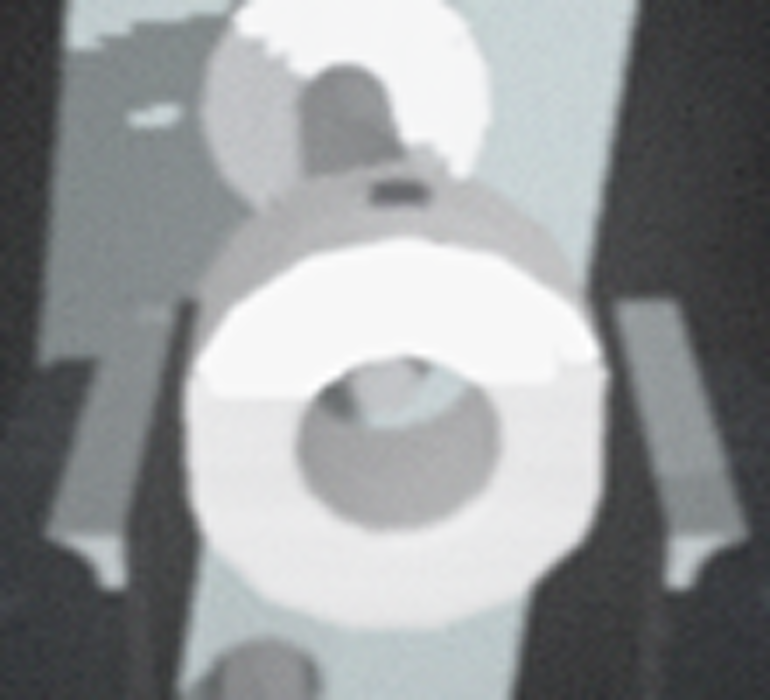

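```bash

python3 -m handwheel '[[0,0.0005,-0.004,0,0.0],[0,0.0005,-0.004,0,0.0],[0,0.0005,-0.004,0,0],[0,0,0,0,0]]'; python3 -c "
from h import *
cap('wrist','w13.png')
im=cv2.imread('pics/w13.png')
cv2.imwrite('pics/c13.png',cv2.resize(im[190:290,200:310],None,fx=7,fy=7,interpolation=2))"
```

```text
time: 10.32
eef_pos: [559.2, 217.2, 113.6]
tool_rot: [[0.012, 0.997, 0.077], [1.0, -0.013, 0.012], [0.013, 0.077, -0.997]]
force: [-0.4, -0.2, -0.5]
grip_width: 0.387
```

View pics/c13.png

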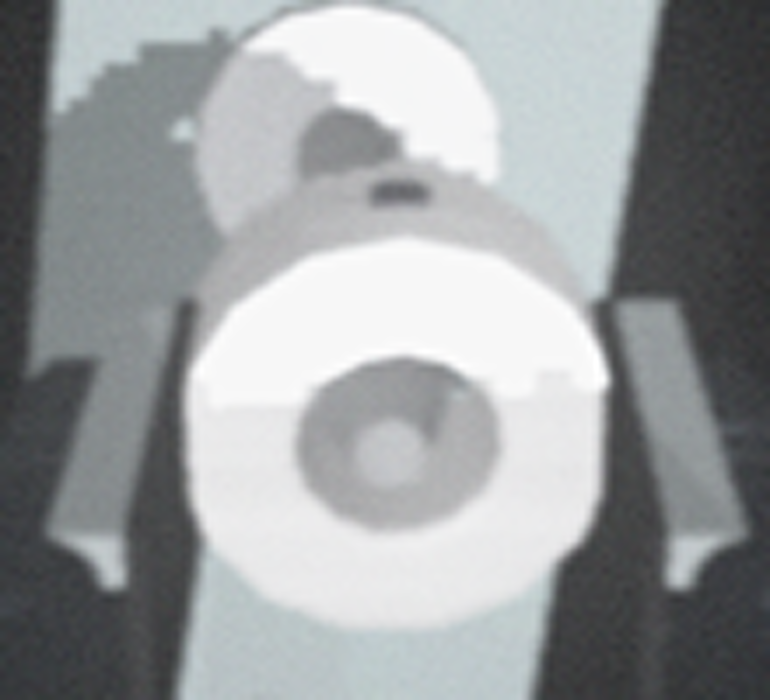

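```bash

python3 -m handwheel '[[-0.0005,0,-0.004,0,0.0],[0,0.0005,-0.004,0,0.0],[0,0.0005,-0.003,0,0],[0,0,0,0,0]]'; python3 -m handwheel '[[0,0,0,0,0.045],[0,0,0,0,0.055],[0,0,0,0,0.06],[0,0,0,0,0.06]]'; python3 -c "
from h import *
cap('wrist','w14.png');st()
im=cv2.imread('pics/w14.png')
cv2.imwrite('pics/c14.png',cv2.resize(im[170:290,180:330],None,fx=5,fy=5,interpolation=2))
L=[]
for n in('scene','side'):
  im=ctrl.capture(n);u,v=(218,113) if n=='scene' else (228,139);L.append(cv2.resize(im[max(v-30,0):v+40,u-28:u+28],None,fx=7,fy=7,interpolation=2))
cv2.imwrite('pics/b14.png',np.hstack(L))"
```

```text
time: 10.7
eef_pos: [559.0, 217.7, 102.0]
tool_rot: [[0.012, 0.997, 0.078], [1.0, -0.013, 0.012], [0.013, 0.078, -0.997]]
force: [-1.2, 0.3, -0.4]
grip_width: 0.385
time: 11.03
eef_pos: [559.2, 218.6, 102.0]
tool_rot: [[0.012, 0.997, 0.078], [1.0, -0.013, 0.013], [0.014, 0.078, -0.997]]
force: [0.0, -0.3, 0.2]
grip_width: 0.707
t 11.0833 p [559.2 218.6 102. ] w 0.706 F [-0.8  0.  -0.5] q [-0.76  0.61  0.4   1.85 -0.34  0.66 -0.18]
[[0.01, 1.0, 0.08], [1.0, -0.01, 0.01], [0.01, 0.08, -1.0]]
```

View pics/c14.png

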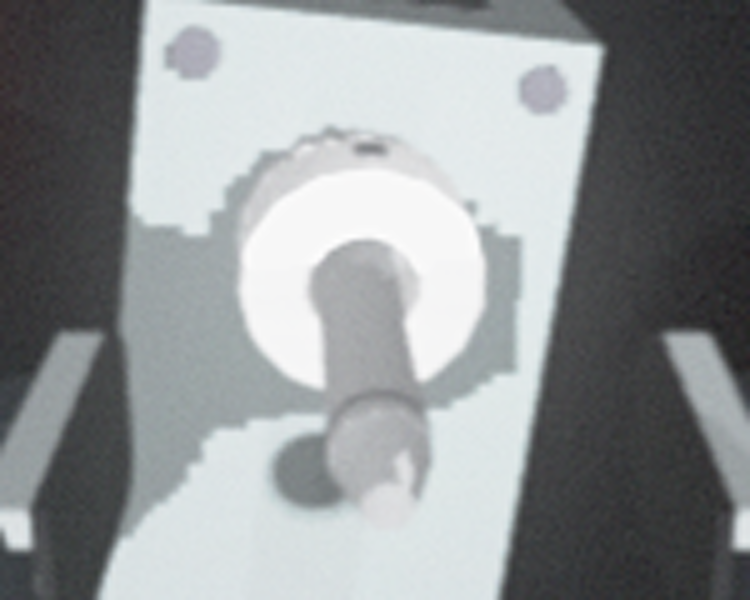

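View pics/b14.png

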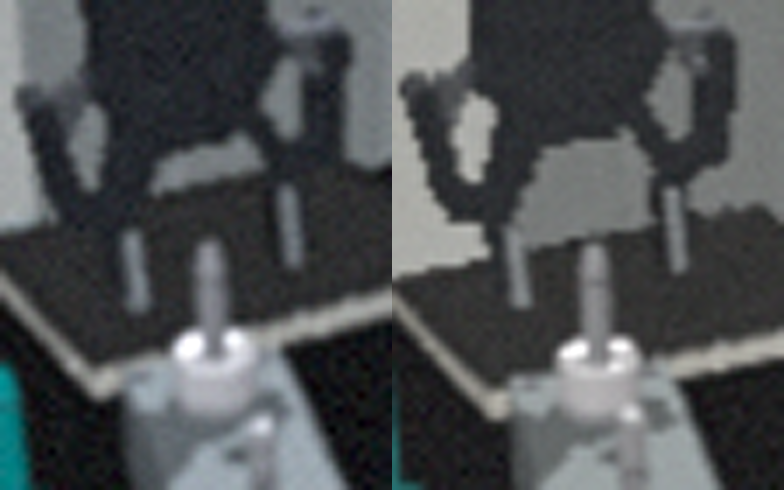

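```bash

python3 -m handwheel '[[0,-0.0005,-0.005,0,0.06],[0,-0.0005,-0.005,0,0.06],[0,0,-0.004,0,0.06],[0,0,0,0,0.06]]'; python3 -c "
from h import *
st()"
```

```text
time: 11.52
eef_pos: [559.2, 217.6, 86.8]
tool_rot: [[0.012, 0.997, 0.078], [1.0, -0.013, 0.013], [0.014, 0.078, -0.997]]
force: [-0.1, 0.2, 0.2]
grip_width: 0.701
t 11.5167 p [559.2 217.6  86.8] w 0.701 F [-0.1  0.2  0.2] q [-0.74  0.64  0.39  1.86 -0.35  0.63 -0.17]
[[0.01, 1.0, 0.08], [1.0, -0.01, 0.01], [0.01, 0.08, -1.0]]
```

```bash

python3 -m handwheel '[[0,-0.001,-0.002,0,0.04],[0,0,0,0,0.03],[0,0,0,0,0.02],[0,0,0,0,0.01],[0,0,0,0,0],[0,0,0,0,0],[0,0,0,0,0],[0,0,0,0,0]]'; python3 -c "
from h import *
cap('wrist','w15.png');st()
im=cv2.imread('pics/w15.png')
cv2.imwrite('pics/c15.png',cv2.resize(im[170:290,180:330],None,fx=5,fy=5,interpolation=2))
L=[]
for n in('scene','side'):
  im=ctrl.capture(n);u,v=(218,113) if n=='scene' else (228,139);L.append(cv2.resize(im[max(v-30,0):v+40,u-28:u+28],None,fx=7,fy=7,interpolation=2))
cv2.imwrite('pics/b15.png',np.hstack(L))"
```

```text
time: 12.18
eef_pos: [556.4, 216.1, 84.7]
tool_rot: [[0.012, 0.997, 0.072], [1.0, -0.013, 0.013], [0.014, 0.072, -0.997]]
force: [0.3, 1.4, -1.3]
grip_width: 0.12
t 12.2333 p [556.4 216.1  84.7] w 0.12 F [ 0.2  0.5 -1. ] q [-0.74  0.64  0.38  1.86 -0.35  0.63 -0.17]
[[0.01, 1.0, 0.07], [1.0, -0.01, 0.01], [0.01, 0.07, -1.0]]
```

View pics/c15.png

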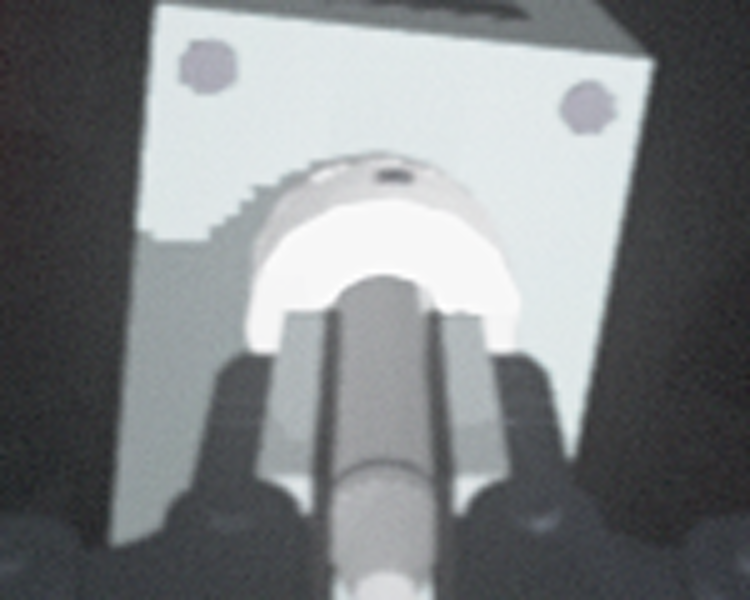

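View pics/b15.png

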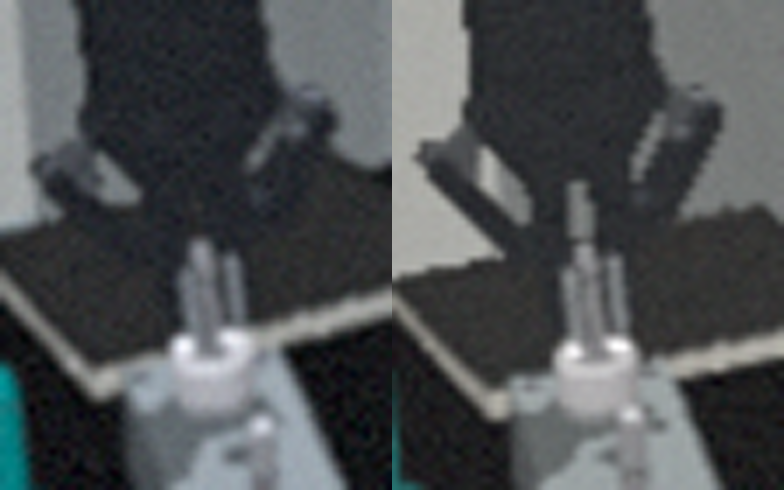

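```bash

python3 -m handwheel '[[0,0,0.007,0,0],[0,0,0.008,0,0],[0,0,0.008,0,0],[0,0,0,0,0]]'; python3 -c "
from h import *
st()
L=[]
for n in('scene','side'):
  im=ctrl.capture(n);u,v=(218,113) if n=='scene' else (228,139);L.append(cv2.resize(im[max(v-30,0):v+40,u-28:u+28],None,fx=7,fy=7,interpolation=2))
cv2.imwrite('pics/b16.png',np.hstack(L))"
```

```text
time: 12.67
eef_pos: [556.2, 215.8, 109.2]
tool_rot: [[0.012, 0.997, 0.071], [1.0, -0.013, 0.012], [0.013, 0.071, -0.997]]
force: [0.5, 0.5, -2.3]
grip_width: 0.123
t 12.6667 p [556.2 215.8 109.2] w 0.123 F [ 0.5  0.5 -2.3] q [-0.76  0.6   0.41  1.85 -0.33  0.68 -0.18]
[[0.01, 1.0, 0.07], [1.0, -0.01, 0.01], [0.01, 0.07, -1.0]]
```

View pics/b16.png

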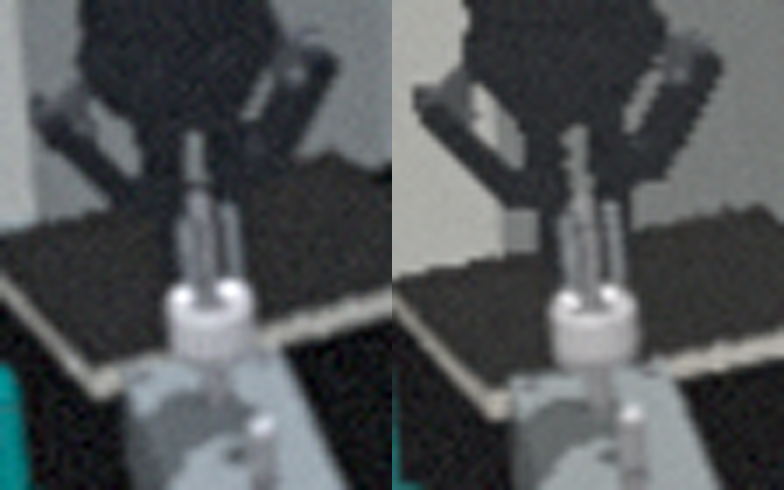

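```bash

python3 -m handwheel '[[0,0,0.005,0,0],[0,0,0.004,0,0],[0,0,0,0,0]]'; python3 -m handwheel '[[0,0.006,0,0,0],[0,0.006,0,0,0],[0,0,0,0,0]]'
```

```text
time: 13.02
eef_pos: [554.8, 215.6, 117.3]
tool_rot: [[0.012, 0.998, 0.068], [1.0, -0.013, 0.011], [0.012, 0.068, -0.998]]
force: [1.0, -0.3, -2.9]
grip_width: 0.118
time: 13.27
eef_pos: [554.2, 224.2, 117.0]
tool_rot: [[0.014, 0.998, 0.066], [1.0, -0.015, 0.005], [0.006, 0.066, -0.998]]
force: [0.2, -2.5, 0.7]
grip_width: 0.117
```

```bash

python3 -m handwheel '[[0,0.006,0,0,0],[0,0.006,-0.001,0,0],[0,0.004,-0.001,0,0],[0,0,0,0,0]]'; python3 -c "
from h import *
st()
L=[]
for n in('scene','side'):
  im=ctrl.capture(n);u,v=(218,113) if n=='scene' else (228,139);L.append(cv2.resize(im[max(v-30,0):v+40,u-28:u+28],None,fx=7,fy=7,interpolation=2))
cv2.imwrite('pics/b17.png',np.hstack(L))
cap('wrist','w17.png')"
```

```text
time: 13.6
eef_pos: [554.6, 234.3, 114.9]
tool_rot: [[0.019, 0.998, 0.064], [1.0, -0.019, -0.004], [-0.002, 0.065, -0.998]]
force: [-1.0, -2.3, 1.1]
grip_width: 0.117
t 13.6 p [554.6 234.3 114.9] w 0.117 F [-1.  -2.3  1.1] q [-0.8   0.61  0.42  1.83 -0.32  0.72 -0.24]
[[0.02, 1.0, 0.06], [1.0, -0.02, -0.0], [-0.0, 0.06, -1.0]]
```

View pics/b17.png

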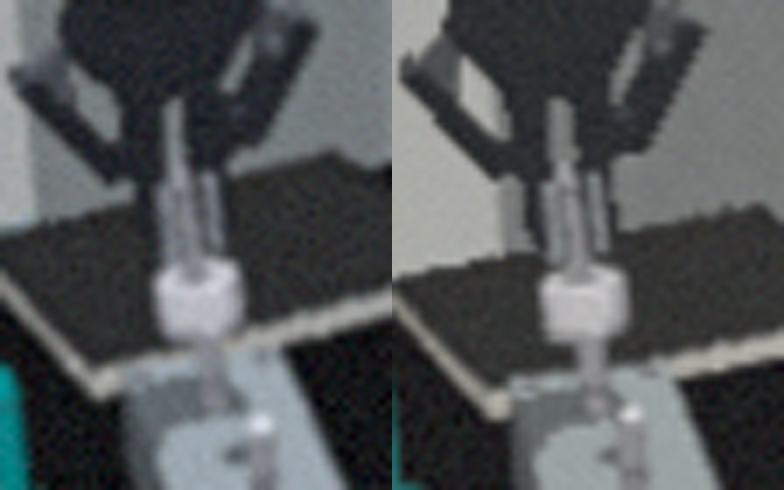

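View pics/w17.png

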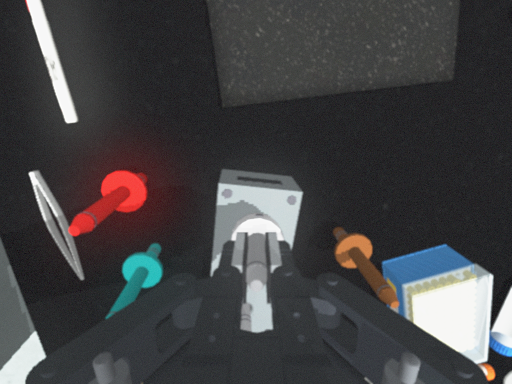

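```bash

python3 -m handwheel '[[0,0.007,-0.002,0,0],[0,0.007,-0.002,0,0],[0,0.007,-0.002,0,0],[0,0,0,0,0]]'; python3 -c "
from h import *
st()
L=[]
for n in('scene','side'):
  im=ctrl.capture(n);u,v=(218,113) if n=='scene' else (228,139);L.append(cv2.resize(im[max(v-30,0):v+40,u-28:u+28],None,fx=7,fy=7,interpolation=2))
cv2.imwrite('pics/b18.png',np.hstack(L))"
```

```text
time: 14.08
eef_pos: [555.3, 251.1, 109.4]
tool_rot: [[0.024, 0.998, 0.065], [1.0, -0.023, -0.007], [-0.006, 0.065, -0.998]]
force: [-1.5, -2.8, 1.8]
grip_width: 0.121
t 14.0833 p [555.3 251.1 109.4] w 0.121 F [-1.5 -2.8  1.8] q [-0.83  0.63  0.42  1.81 -0.32  0.72 -0.27]
[[0.02, 1.0, 0.06], [1.0, -0.02, -0.01], [-0.01, 0.06, -1.0]]
```

View pics/b18.png

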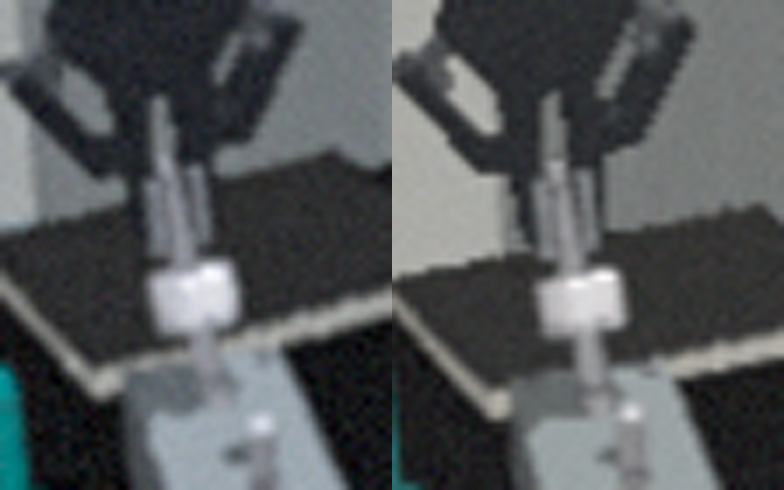

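```bash

python3 -m handwheel '[[0,0.007,-0.002,0,0],[0,0.007,-0.003,0,0],[0,0.007,-0.003,0,0],[0,0,0,0,0]]'; python3 -c "
from h import *
st()
L=[]
for n in('scene','side'):
  im=ctrl.capture(n);u,v=(218,113) if n=='scene' else (228,139);L.append(cv2.resize(im[max(v-30,0):v+40,u-28:u+28],None,fx=7,fy=7,interpolation=2))
cv2.imwrite('pics/b19.png',np.hstack(L))"
```

```text
time: 14.52
eef_pos: [556.3, 268.2, 102.0]
tool_rot: [[0.029, 0.997, 0.065], [1.0, -0.028, -0.01], [-0.008, 0.065, -0.998]]
force: [-0.4, -3.0, 1.0]
grip_width: 0.118
t 14.5167 p [556.3 268.2 102. ] w 0.118 F [-0.4 -3.   1. ] q [-0.85  0.65  0.42  1.79 -0.32  0.72 -0.3 ]
[[0.03, 1.0, 0.07], [1.0, -0.03, -0.01], [-0.01, 0.07, -1.0]]
```

View pics/b19.png

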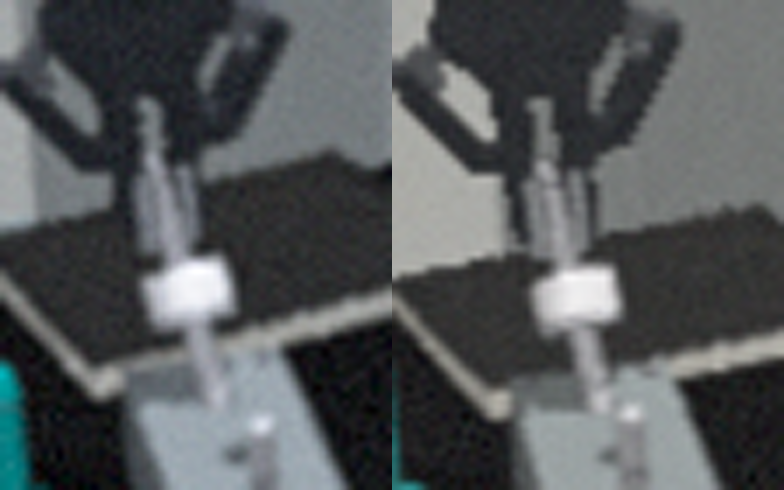

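```bash

python3 -m handwheel '[[0,0.006,-0.004,0,0],[0,0.006,-0.005,0,0],[0,0.002,-0.001,0,0],[0,0,0,0,0]]'; python3 -c "
from h import *
st()
L=[]
for n in('scene','side'):
  im=ctrl.capture(n);u,v=(218,113) if n=='scene' else (228,139);L.append(cv2.resize(im[max(v-30,0):v+40,u-28:u+28],None,fx=7,fy=7,interpolation=2))
cv2.imwrite('pics/b20.png',np.hstack(L))"
```

```text
time: 14.95
eef_pos: [557.5, 281.4, 92.7]
tool_rot: [[0.032, 0.997, 0.067], [0.999, -0.031, -0.01], [-0.007, 0.067, -0.998]]
force: [-0.5, -4.0, 3.4]
grip_width: 0.123
t 14.95 p [557.5 281.4  92.7] w 0.123 F [-0.5 -4.   3.4] q [-0.86  0.68  0.42  1.77 -0.33  0.71 -0.32]
[[0.03, 1.0, 0.07], [1.0, -0.03, -0.01], [-0.01, 0.07, -1.0]]
```

View pics/b20.png

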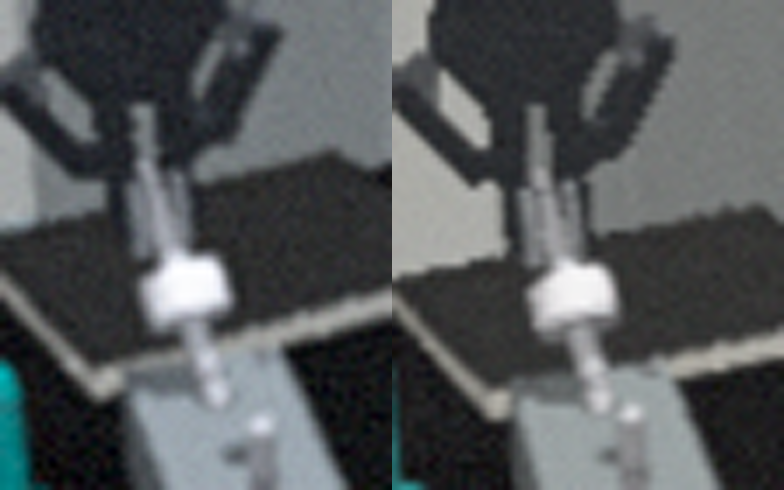

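```bash

python3 -m handwheel '[[0,0.001,0.006,0,0],[0,0,0.01,0,0],[0,0,0.012,0,0],[0,0,0.012,0,0],[0,0,0.012,0,0],[0,0,0.012,0,0],[0,0,0.012,0,0],[0,0,0.012,0,0],[0,0,0.01,0,0],[0,0,0.006,0,0],[0,0,0,0,0],[0,0,0,0,0]]'; python3 -c "
from h import *
s=st()
L=[]
p=s['eef_pos']
for n in('scene','side'):
  im=ctrl.capture(n);u,v=proj(n,[p[0],p[1]-30,p[2]])[0].astype(int);v=max(v,35);print(u,v);L.append(cv2.resize(im[v-35:v+35,u-28:u+28],None,fx=7,fy=7,interpolation=2))
cv2.imwrite('pics/b21.png',np.hstack(L))
cap('wrist','w21.png')"
```

```text
time: 16.05
eef_pos: [556.9, 289.5, 211.5]
tool_rot: [[0.028, 0.997, 0.071], [1.0, -0.029, 0.003], [0.005, 0.071, -0.997]]
force: [0.1, -0.4, -1.7]
grip_width: 0.12
t 16.05 p [556.9 289.5 211.5] w 0.12 F [ 0.1 -0.4 -1.7] q [-0.92  0.52  0.49  1.7  -0.26  0.92 -0.37]
[[0.03, 1.0, 0.07], [1.0, -0.03, 0.0], [0.01, 0.07, -1.0]]
212 84
223 110
```

View pics/b21.png

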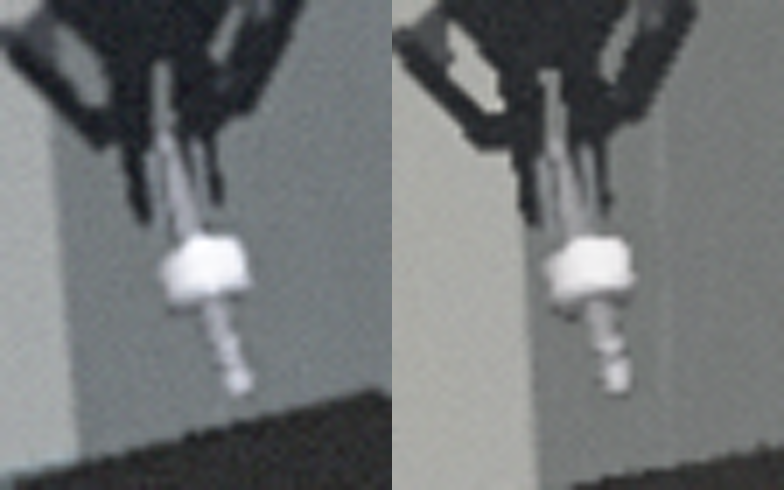

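View pics/w21.png

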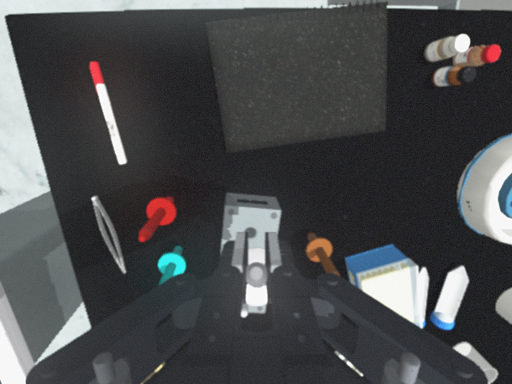

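```bash
python3 - <<'E'
from h import *
G=np.array([555.6,289.5,230.5])
for th in (30,36,42,48,54,60):
    t=np.radians(th);a=np.array([-.066*np.cos(t),np.sin(t),np.cos(t)])
    print(th,(G-92*a).round(),*[proj(n,[G-92*a,G-38*a]).round(1).tolist() for n in('scene','side')])
print('meas scene foot (218.0,103.2) collar (212.9,86.9); side foot (226.7,129) collar', (195+198/7-.4,75+268/7-.4))
E
```

```text
30 [561. 244. 151.] [[216.5, 105.6], [211.6, 87.4]] [[226.7, 131.8], [222.4, 114.0]]
36 [561. 235. 156.] [[217.3, 105.1], [211.9, 87.2]] [[227.3, 131.1], [222.7, 113.6]]
42 [560. 228. 162.] [[218.0, 104.4], [212.1, 86.8]] [[227.9, 130.1], [222.9, 113.2]]
48 [560. 221. 169.] [[218.6, 103.3], [212.4, 86.3]] [[228.3, 128.7], [223.1, 112.6]]
54 [559. 215. 176.] [[219.1, 101.8], [212.5, 85.7]] [[228.7, 127.1], [223.2, 111.8]]
60 [559. 210. 184.] [[219.5, 100.0], [212.7, 84.9]] [[229.0, 125.1], [223.3, 111.0]]
meas scene foot (218.0,103.2) collar (212.9,86.9); side foot (226.7,129) collar (222.88571428571427, 112.88571428571427)
```

```bash
python3 -m handwheel '[[0,0,0,0,0],[0,0,0,0,0],[0,0,0,0,0],[0,0,0,0,0],[0,0,0,0,0],[0,0,0,0,0]]'; python3 - <<'E'
from h import *
s=st();L=[]
for n in('scene','side'):
  im=ctrl.capture(n)
  u,v=((212,84) if n=='scene' else (223,110));L.append(cv2.resize(im[v-25:v+30,u-18:u+22],None,fx=10,fy=10,interpolation=2))
  for q in('collar_center','spindle_flange','spindle_top','spindle','plain_spindle_top','beaker','vial'):
    print(n,q,[(round(d['score'],2),np.round(d['position']).tolist()) for d in ctrl.spot_point(q,n) if not q.startswith('spindle') or d['position'][2]>130][:3])
cv2.imwrite('pics/b22.png',np.hstack(L))
print(np.round(s['dq'],3))
E
```

```text
time: 16.7
eef_pos: [555.0, 288.2, 207.5]
tool_rot: [[0.029, 0.997, 0.066], [1.0, -0.029, -0.001], [0.001, 0.066, -0.998]]
force: [0.8, 0.6, -2.3]
grip_width: 0.121
t 16.7 p [555.  288.2 207.5] w 0.121 F [ 0.8  0.6 -2.3] q [-0.92  0.52  0.49  1.71 -0.26  0.92 -0.37]
[[0.03, 1.0, 0.07], [1.0, -0.03, -0.0], [0.0, 0.07, -1.0]]
scene collar_center [(0.62, [558.0, 260.0, 199.0])]
scene spindle_flange [(0.74, [557.0, 252.0, 189.0])]
scene spindle_top [(0.5, [553.0, 297.0, 244.0])]
scene spindle [(0.66, [557.0, 224.0, 160.0])]
scene plain_spindle_top [(0.48, [553.0, 298.0, 245.0]), (0.39, [547.0, 128.0, 88.0])]
scene beaker [(0.92, [638.0, -88.0, 3.0])]
scene vial [(0.69, [454.0, -381.0, -2.0])]
side collar_center [(0.49, [557.0, 259.0, 199.0])]
side spindle_flange [(0.71, [559.0, 258.0, 196.0]), (0.46, [552.0, 257.0, 194.0])]
side spindle_top [(0.6, [552.0, 292.0, 248.0])]
side spindle [(0.73, [556.0, 227.0, 159.0])]
side plain_spindle_top []
side beaker [(0.61, [544.0, 125.0, 91.0])]
side vial [(0.61, [558.0, 258.0, 198.0])]
[-0.001  0.002 -0.002 -0.001  0.     0.     0.002]
```

View pics/b22.png

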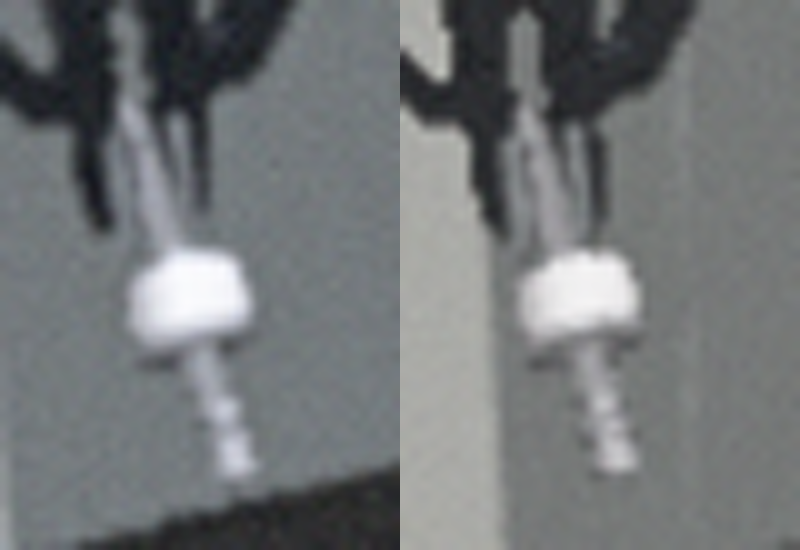

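```bash
python3 -c "
from h import *
print(ctrl.finish_job());st()"
```

```text
the job is handed in; nothing more can be done
None
the job is handed in; nothing more can be done
```

The job is handed in. The collar is on the flange, and the gripper is holding the spindle, out of the holder, tipped at about 45°. The run took about 17 s.

**What I did:**
- I gripped the collar, lowered it over the nose of the steel spindle and let it drop onto the flange. The wrist and scene pictures showed it seated there.
- I gripped the shaft near its top. The moves cannot tilt the tool, so I drew the foot nearly out and swung the shaft over against the rim of the hole, so that it turned between the pads. Then I lifted it clear.

**Last checks:**
- **Tilt:** the camera fit gave 42–48°, my rim geometry about 48°, and the networks' points 39–44°. They differ, but all lie inside the 32–58° limits.
- **Height:** the foot's end is about 160 mm above the worktop.
- **Collar:** it looks flush against the flange in both outside pictures. I have no direct measurement to the millimetre.
- **Grip and motion:** the fingers were closed on the shaft at a steady width, and the joint speeds were near zero. The tool had settled about 4 mm lower after the lift.
- **Things to leave alone:** in the scene camera the beaker, the bottle and the plain spindle all read within about 5 mm of their starting positions. The side camera gave no usable reading for any of them, reporting other things for the beaker and the bottle and nothing for the plain spindle.

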